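# Knock a stuck bearing out of its fixture

### The job

The bearing is stuck in the pocket of the raised fixture. Take the C-shaped knockout tool by its wooden grip, bring its upright rod in beneath the pocket, feel for the hole of the guide bush in the underside without forcing the tool against the fixture, and push the rod up through it until the bearing stands proud. Then stand the tool upright on the bench clear of the fixture, and lay the bearing flat in the grey tray without knocking the nut, bolt or steel bar about.

Things in the scene. Friction and masses are not known exactly. Their poses are not given: they have to be found in the camera images.
- fixture: Fixture, fixed: aluminium nest plate, 76 x 76 mm, held level over the bench by a grey column on its +x side (near face 38 mm from the origin; foot on the bench from 40 to 104 mm, 116 mm wide). Origin: on the bench under the pocket's axis. x points from the open side to the column, z up. Below the plate it is open to -x, +y and -y. Never push the tool against it with over 25 N
- pocket_mouth (a point): Centre of the fixture's pocket at the level of the plate's flat top face, 86 mm above the bench. Same axes as the fixture
- bush_mouth_mid (a point): Point on the fixture's underside, 60 mm above the bench, on the pocket's axis. The steel guide bush hangs here, a slider 10 mm thick with an oblong hole (24 mm in x, 20 in y) up to the pocket. The hole's centre lies anywhere within 8 mm of this point along fixture y (x exact), unmeasured: feel for it. Clamped. The rod enters within 1.5 mm (y) of its centre, else meets flat steel
- bearing_center (a point): Steel ball bearing, 35 mm across, 11 mm high; its centre, half-way up, z its axis. It starts flat in the pocket on a guided ejector plate, underside 74 mm above the bench, top 1 mm below the plate's top, so it cannot be gripped until raised. Two sprung pads at its rim hold it: 5 to 13 N shift it, and it stays at the height to which it is pushed
- tool: Knockout tool, loose, 0.28 to 0.42 kg, a C-shaped steel frame standing on its foot, 146 mm high. Origin: foot's underside, on the rod's axis. z up, x from spine to rod: that way the open throat slides over the nest plate. Foot 50 mm wide, x -64 to +32 mm, 10 mm thick (18 at the toe). Spine 18 mm wide, x -64 to -52. Balanced about the grip. Top arm z 95 to 107 mm, x to +14
- tool_grip (a point): Middle of the tool's wooden grip, 126 mm above the foot's underside, straight above the rod. The grip is a block 30 mm (tool x) by 22 mm (tool y), from 107 to 145 mm up
- rod_tip (a point): Flat upper end of the tool's rod, 44.5 mm above the foot's underside. The rod is 17 mm thick over its last 18.5 mm, then a 26 mm shoulder that cannot enter the bush. With its end 70 mm above the bench it meets the level ejector plate (4 mm thick) under the bearing; at 78.5 mm the shoulder meets the bush and the bearing is 8.5 mm up from its seat, 7.5 mm proud of the plate's top
- tray: Shallow grey plastic tray fixed to the bench, 96 x 96 mm outside, walls 3 mm thick and 9 mm high, inner floor 3 mm above the bench; its origin is the centre of its underside
- nut_m16_c (a point): Bystander: loose nut, 27 mm, lying on the bench
- bolt_m12_c (a point): Bystander: loose bolt, 63 mm high, standing on its head
- steel_offcut_c (a point): Bystander: loose flat steel bar, 30 x 85 x 10 mm
Not all that is in view belongs to the job. Of the things like the part that bears bearing_center, leave any that is green, orange or turquoise; of the rest the smaller one is meant.

How it is judged (in metres and radians):
On the way:
1. the rod, up through the bush, has raised the bearing at least 5 mm in its pocket (z of bearing_center in the frame of pocket_mouth above -0.0015 m and horizontal distance between bearing_center and pocket_mouth below 0.006 m and z of rod_tip in the frame of pocket_mouth above -0.0125 m and horizontal distance between rod_tip and pocket_mouth below 0.013 m), for 0.1 s.
At the end, for the whole second after the job is handed in: The bearing lies flat (within 0.15 rad) on the tray's floor, its centre within 32 mm of the tray's centre along both tray axes; the tool stands upright on its foot on the bench (within 0.06 rad and 4 mm in height), its rod at least 60 mm from the pocket's axis (x of bearing_center in the frame of tray between -0.032 and 0.032 m and y of bearing_center in the frame of tray between -0.032 and 0.032 m and height (world z) of bearing_center below 0.0125 m and (angle between bearing_center's own z axis and vertical below 0.15 rad or angle between bearing_center's own z axis and vertical above 2.99 rad) and angle between tool_grip's own z axis and vertical below 0.06 rad and height (world z) of tool_grip between 0.122 and 0.13 m and horizontal distance between rod_tip and pocket_mouth above 0.06 m); the robot touches nothing.
It fails at once if the tool is forced against the fixture or its bush with more than 25 N (contact force between tool and fixture above 25 N).
It fails at once if the nut is shifted by more than 20 mm (distance of nut_m16_c from where it was at the start of the episode above 0.02 m).
It fails at once if the bolt is shifted by more than 20 mm (distance of bolt_m12_c from where it was at the start of the episode above 0.02 m).
It fails at once if the steel bar is shifted by more than 20 mm (distance of steel_offcut_c from where it was at the start of the episode above 0.02 m).
It also fails if it takes over 64 s, if anything falls off the work surface, if the arm or the gripper's body presses on something with over 40 N, if the wrist force passes 120 N, or if a joint passes its speed limit or range.

### The arm

A 7-joint arm with a two-finger parallel gripper is mounted at the origin on a cart in front of the work surface, level with it; the furniture and walls round the work are solid. World frame = base frame: x ahead of the robot, y to its left, z up, the work surface at z = 0. Lengths are in m, angles in degrees, forces in N, time in s.
With the tool pointing down it reaches from about 0.425 to 0.875 m from the base axis. Payload 4.7 kg.
Tool frame: the origin (TCP) lies at the very end of the fingers, on their centre line; the grasp point (between the pads) lies 19 mm behind it; z points along the fingers, y is the line along which they close (so a half turn about z gives the same grasp; the last joint's range is limited). The gripper opens to 87 mm and grips with 3 to 60 N. Pads are 19 mm wide; open, the fingers measure 117 mm over their backs; the gripper's body (75 mm by 190 mm) begins 51 mm behind the grasp point.
Start: joints at [65.609, 18.392, -4.016, 83.108, 1.295, 78.541, -3.26], TCP at [0.277, -0.588, 0.223] pointing down, gripper open.
Joint ranges: [-163.93, 163.93], [-17.29, 119.83], [-79.2, 71.16], [3.27, 140.29], [-89.18, 269.18], [5.43, 117.66], [-154.24, 154.24]. Speed limits (degrees/s): [147.25, 147.25, 180, 180, 180, 180, 180].

### API

Orientations are given as [roll, pitch, yaw] about the fixed x, y, z axes, in that order (R = Rz(yaw) Ry(pitch) Rx(roll)).
In Python, from cell import telemetry, cams, env gives the robot as it stands.
- The arm moves only by the tool arm_command, never from a script. Its argument "series" is text: rows parted by semicolons, each of 5 numbers parted by spaces: the shift along the tool's x, y, z in mm, then the turn about the tool's z in rad, then the closure in counts, from 0 (fully open) to 255 (shut). A call has 1 to 20 rows; each row shifts and turns the commanded pose from where the row before left it, along the tool's axes as they then stand; what a row does not reach is not made up. A row lasts 1/12 s, in which the tool goes at most 41.7 mm and 7.16 degrees, less where a joint would pass 70% of its speed; a pose out of reach is approached as far as the arm can. A call is refused whole if a number of a shift passes 41.7 or a number of a turn 0.125, either way. A call with a gripper value outside its range is refused whole. The fingers move at their own pace and stop on an object; "squeeze" is the grip in N (left out, the last holds). Time passes only in rows, so rows that do not move let the fingers close. It gives the time, the measured TCP pose, the force, the opening and the grip force at its end, in the units of the state.
- telemetry.get_obs(): the state, without advancing time (a new reading comes with each control period).
- cams.read_camera(name): name is "scene" or "top" or "wrist"; returns the picture (400x640x3 uint8, blue, green, red); there is no depth.
- cams.calibration(name): a dict with "K" (3x3 intrinsics, pixels), "origin" and "rotation" of the camera in the world; the wrist camera has in their place "hand_eye" (4x4, takes a point from camera to tool coordinates, whose origin is the TCP and whose axes are the flange's). Camera axes: x right, y down, z forward; pixel columns grow to the right and rows downward; lengths in m; the calibration is good to about 2 mm. A picture is of the moment at which its call begins: read the wrist's pose just before it. calibration takes no time and is no camera call.
- env.sign_off(): hands the job in; it is judged then, once.
The state is a dict: "time_s": time; "qpos": joint angles; "joint_velocities": joint speeds; "effort": joint torques, N m; "tool_pos": TCP position; "tool_rot": TCP orientation; "force": force on the tool from outside, world axes, zero at the start; "wrist_torque": the same for the moment, N m; "grip_width": finger opening in m; "grasp_force": force on a finger pad.
Only numpy, scipy, OpenCV 4.12 (cv2) and the standard library are available. Lean on these libraries where they do the work, as an engineer would, in place of code of your own. Each camera call takes 0.05 s, during which the arm holds its last target. There are 200 camera calls.

## Working session

There is one attempt and no reset: what is moved stays moved. The work goes in short steps, Python scripts to look and compute and a tool call to move; the robot and the scene stay as the last step left them, time stands still between calls to the robot, and variables do not carry over. Pictures are saved under pics/ and viewed, at most 10 in all, crops included, and the job is handed in when it is done.

Besides the shell and the picture viewer there is one more tool, called after "Emit:" by a JSON object that holds its "fn" and its "kwargs", one argument or row to a line. arm_command: Moves the arm, as the interface text tells. Its arguments: {"type":"object","properties":{"series":{"type":"string"},"squeeze":{"type":"number"}},"required":["series"]}

```bash
mkdir -p pics; python3 - <<'E'
from cell import telemetry, cams, env
import cv2
o=telemetry.get_obs();print({k:o[k] for k in('time_s','tool_pos','tool_rot','force','grip_width')})
for n in('scene','top'):
    im=cams.read_camera(n);cv2.imwrite(f'pics/{n}0.png',im);c=cams.calibration(n);print(n,c)
print(cams.calibration('wrist'))
E
```

```text
{'time_s': 0.0, 'tool_pos': array([ 0.27645696, -0.58767057,  0.22148851]), 'tool_rot': array([-1.79892381e+02,  8.38228277e-03,  2.52008714e+01]), 'force': array([ 0.57252838, -0.01414147,  0.27062319]), 'grip_width': 0.08720833425815806}
scene {'K': array([[441.34812519,   0.        , 313.00963626],
       [  0.        , 441.34812519, 199.01908617],
       [  0.        ,   0.        ,   1.        ]]), 'origin': array([0.08495826, 0.38986425, 0.58590484]), 'rotation': array([-123.34549048,    0.25787307, -139.89838383])}
top {'K': array([[411.32694517,   0.        , 315.72204573],
       [  0.        , 411.32694517, 203.06246126],
       [  0.        ,   0.        ,   1.        ]]), 'origin': array([ 0.47318166, -0.1539155 ,  0.93776478]), 'rotation': array([-174.30585859,   -1.6748573 ,  -91.35129534])}
{'K': array([[296.67328504,   0.        , 316.59337877],
       [  0.        , 296.67328504, 196.48054717],
       [  0.        ,   0.        ,   1.        ]]), 'hand_eye': array([[-4.17665765e-05, -9.65364162e-01, -2.60906177e-01,
         7.07124777e-02],
       [ 9.99999973e-01,  1.90759307e-05, -2.30664509e-04,
        -6.89263236e-04],
       [ 2.27652278e-04, -2.60906180e-01,  9.65364135e-01,
        -1.61059982e-01],
       [ 0.00000000e+00,  0.00000000e+00,  0.00000000e+00,
         1.00000000e+00]])}
```

View pics/scene0.png

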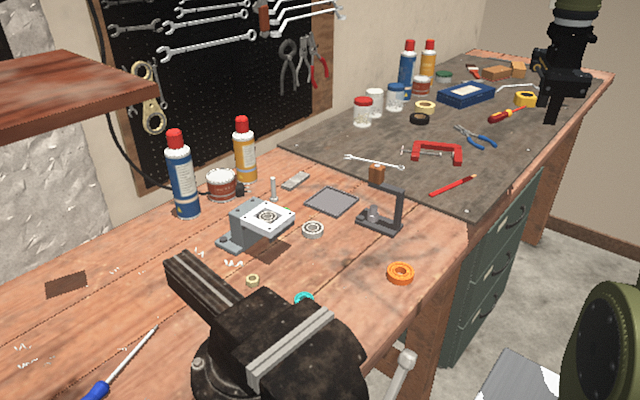

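View pics/top0.png

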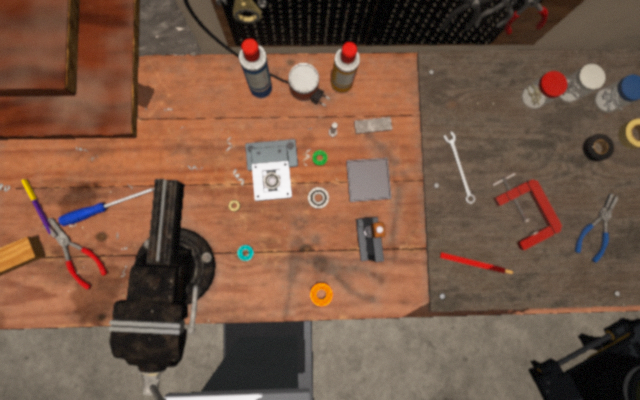

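The scene camera shows the fixture at (265,215), the loose bearing at (312,229), the tray at (331,201) and the C-tool at (382,210) with its grip at (376,172). In the top view the pocket is at (272,181), the tray at (368,180), the tool foot at (370,238) and its grip at about (379,229).

Bearing candidates in the top view:
- (272,181), in the pocket
- (318,198), loose
- (319,158), green
- (246,253), turquoise
- (321,295), orange

The green, turquoise and orange ones are excluded. Of the other two, the smaller one in the pocket is meant, which I'll confirm in one crop.

```bash
cat > h.py <<'E'
import numpy as np, cv2
from scipy.spatial.transform import Rotation as R
from cell import telemetry, cams, env
def pose(n):
    c=cams.calibration(n)
    if n!='wrist': return c['K'],np.array(c['origin']),R.from_euler('xyz',c['rotation'],degrees=True).as_matrix()
    o=telemetry.get_obs();T=np.eye(4);T[:3,:3]=R.from_euler('xyz',o['tool_rot'],degrees=True).as_matrix();T[:3,3]=o['tool_pos']
    T=T@c['hand_eye'];return c['K'],T[:3,3],T[:3,:3]
def ray(P,uv,z):
    K,o,M=P;d=M@np.linalg.solve(K,[uv[0],uv[1],1.]);return o+d*(z-o[2])/d[2]
def proj(P,X):
    K,o,M=P;p=K@(M.T@(np.asarray(X)-o));return p[:2]/p[2]
def blobs(mask,roi,amin=30):
    x0,y0,x1,y1=roi;m=np.zeros_like(mask);m[y0:y1,x0:x1]=mask[y0:y1,x0:x1]
    cs,_=cv2.findContours(m,cv2.RETR_EXTERNAL,cv2.CHAIN_APPROX_NONE)
    return sorted([c for c in cs if cv2.contourArea(c)>amin],key=cv2.contourArea,reverse=True)
def rect(P,c,z):
    "world rectangle of a contour at height z: centre, size, angle"
    w=np.array([ray(P,p[0],z)[:2] for p in c]);(a,s,t)=cv2.minAreaRect((w*1000).astype(np.float32));return np.round(a,1),np.round(s,1),round(t,1)
E
python3 - <<'E'
from h import *
im=cv2.imread('pics/top0.png');P=pose('top');hsv=cv2.cvtColor(im,cv2.COLOR_BGR2HSV)
cv2.imwrite('pics/crop0.png',cv2.resize(im[110:310,220:420],None,fx=3,fy=3,interpolation=cv2.INTER_CUBIC))
H,S,V=cv2.split(hsv)
for nm,m,roi,z in(('plate',(S<40)&(V>190),(240,150,300,210),.086),('tray',(S<60)&(V<170),(340,155,395,205),.009),('foot',(S<70)&(V<130),(350,210,395,268),.01),('bearing',(S<60)&(V>120),(302,184,335,212),.011),('nut',(S>80)&(V>150)&(H>18),(222,195,243,215),.01),('bar',(S<70),(350,112,396,136),.01),('bolt',(S<60)&(V>130),(322,118,345,140),.03)):
    for c in blobs(m.astype(np.uint8)*255,roi)[:2]: print(nm,cv2.boundingRect(c),rect(P,c,z))
for nm,uv,z in (('pocket',(272,181),.085),('grip',(379,229),.145),('bolt',(333,130),0.03),('nut',(234,205),.01)): print(nm,ray(P,uv,z).round(4))
E
```

```text
plate (252, 161, 40, 39) (array([607.6, -89.5]), array([77.8, 77. ]), 4.2)
tray (347, 159, 44, 42) (array([ 617. , -305.4]), array([93.3, 94.1]), 2.6)
foot (357, 217, 27, 45) (array([ 479.3, -302.4]), array([100.1,  51.2]), 6.3)
bearing (308, 187, 21, 21) (array([ 578.7, -188.7]), array([45.4, 45.7]), 88.8)
nut (229, 201, 11, 10) (array([563.4,   1.1]), array([22.5, 20.4]), 88.8)
bar (355, 118, 37, 15) (array([ 744.5, -320. ]), array([28.5, 83.1]), 5.6)
pocket [ 0.6058 -0.0906  0.085 ]
grip [ 0.4988 -0.3002  0.145 ]
bolt [ 0.7283 -0.2256  0.03  ]
nut [0.5645 0.0011 0.01  ]
```

View pics/crop0.png

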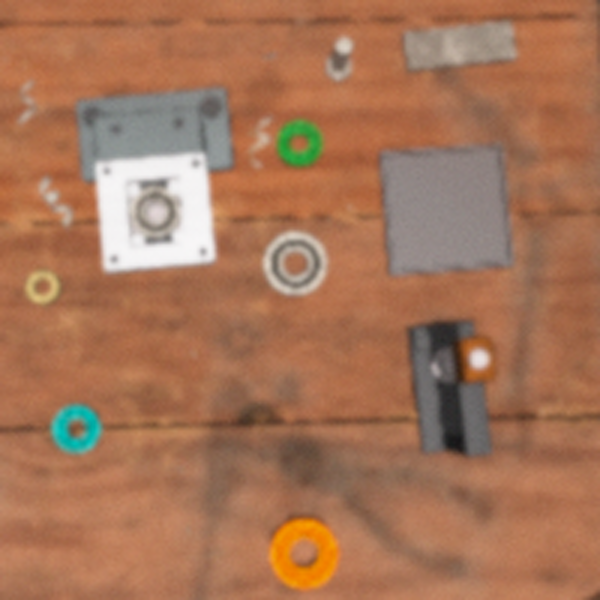

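The crop confirms it. The pocket bearing at crop (156,212) is clearly smaller than the loose one at (296,263), which measures 45 mm. The plate (77 mm), tray (94 mm) and foot (100 x 51 mm) match their given sizes. The tool and the fixture both have their x axis roughly along world +x. Next I go above the grip.

Emit:
{"fn": "arm_command", "kwargs": {
  "series": "32 -16.7 0 0 0;32 -16.7 0 0 0;32 -16.7 0 0 0;32 -16.7 0 0 0;32 -16.7 0 0 0;32 -16.7 0 0 0;32 -16.7 0 0 0;32 -16.7 0 0 0;32 -16.7 0 0 0;32 -16.7 0 0 0;0 0 0 0.11 0;0 0 0 0.11 0;0 0 0 0.11 0;0 0 0 0 0;0 0 0 0 0",
  "squeeze": 50
}}

```text
time_s: 1.35
tool_pos: [0.4949, -0.3007, 0.2222]
tool_rot: [-180.0, 0.0, 6.5]
force: [-0.5, 0.3, -0.2]
grip_width: 0.087
grasp_force: 0.0
```

```bash
python3 - <<'E'
from h import *
o=telemetry.get_obs();print(o['time_s'],o['tool_pos'],o['tool_rot'])
P=pose('wrist');im=cams.read_camera('wrist');cv2.imwrite('pics/w1.png',im)
print(proj(P,[.4952,-.3006,.145]))
E
```

```text
1.35 [ 0.49494341 -0.30071009  0.22216362] [-1.79978210e+02  3.63144869e-02  6.46401772e+00]
[317.16727916 203.17000334]
```

View pics/w1.png

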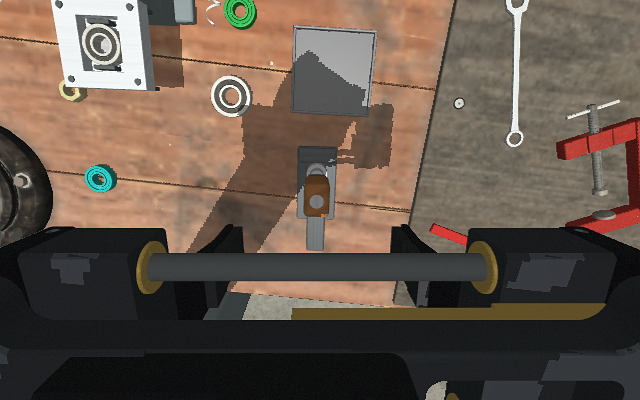

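The wood grip is seen at (317,195) with its top mark at (316,201), and my estimate projects to (317,203). The foot is square to the gripper, so I go down and grip.

Emit:
{"fn": "arm_command", "kwargs": {
  "series": "0 0 30 0 0;0 0 30 0 0;0 0 30 0 0;0 0 20 0 0;0 0 0 0 0;0 0 0 0 255;0 0 0 0 255;0 0 0 0 255;0 0 0 0 255;0 0 0 0 255;0 0 0 0 255;0 0 0 0 255;0 0 0 0 255;0 0 0 0 255;0 0 0 0 255"
}}

```text
time_s: 2.65
tool_pos: [0.4952, -0.3008, 0.1126]
tool_rot: [180.0, 0.0, 6.3]
force: [0.0, 0.6, 0.7]
grip_width: 0.0282
grasp_force: 0.0
```

Emit:
{"fn": "arm_command", "kwargs": {
  "series": "0 0 0 0 255;0 0 0 0 255;0 0 0 0 255;0 0 0 0 255;0 0 -5 0 255;0 0 -10 0 255;0 0 -10 0 255;0 0 0 0.037 255;0 0 0 0 255"
}}

```text
time_s: 3.4
tool_pos: [0.4959, -0.3013, 0.1393]
tool_rot: [179.9, -0.1, 4.1]
force: [0.1, -0.7, -3.7]
grip_width: 0.0215
grasp_force: 49.7
```

Emit:
{"fn": "arm_command", "kwargs": {
  "series": "0 -10 0 0 255;0 -20 0 0 255;0 -25 0 0 255;0 -25 0 0 255;0 -25 0 0 255;0 -25 0 0 255;0 -25 0 0 255;0 -25 0 0 255;2.5 -15 0 0 255;0 -7.5 0 0 255;0 0 0 0 255;0 0 0 0 255;0 0 0 0 255;0 0 0 0 255"
}}

```text
time_s: 4.57
tool_pos: [0.4828, -0.1002, 0.1375]
tool_rot: [180.0, 0.0, 4.0]
force: [0.9, -0.1, -3.7]
grip_width: 0.0216
grasp_force: 49.7
```

```bash
python3 - <<'E'
from h import *
o=telemetry.get_obs();print(o['time_s'],o['tool_pos'],o['tool_rot'],o['force'],o['wrist_torque'])
for n in('wrist','top'):
    P=pose(n);im=cams.read_camera(n);cv2.imwrite(f'pics/{n}2.png',im)
    H,S,V=cv2.split(cv2.cvtColor(im,cv2.COLOR_BGR2HSV));m=((S<40)&(V>190)).astype(np.uint8)*255
    for c in blobs(m,(0,0,640,300),300)[:3]: print(n,cv2.boundingRect(c),rect(P,c,.086))
E
```

```text
4.5667 [ 0.4827658  -0.1002361   0.13746664] [1.79975435e+02 1.47000903e-02 4.04367557e+00] [ 0.90957833 -0.07002797 -3.71795472] [ 0.05275966 -0.01139094  0.00169282]
wrist (284, 0, 88, 79) (array([601.1, -98.5]), array([45.9, 55.5]), 4.0)
wrist (252, 0, 32, 67) (array([602.1, -59.9]), array([38.5, 19.3]), 4.2)
wrist (406, 83, 29, 30) (array([ 570.2, -164.1]), array([18.8, 19.3]), 4.0)
top (252, 161, 39, 31) (array([614.2, -88.8]), array([64.9, 77. ]), 3.5)
top (289, 64, 29, 27) (array([ 829.1, -160.5]), array([61. , 56.8]), 27.7)
top (581, 66, 23, 22) (array([ 823.9, -793.3]), array([49.4, 47.7]), 89.4)
```

View pics/wrist2.png

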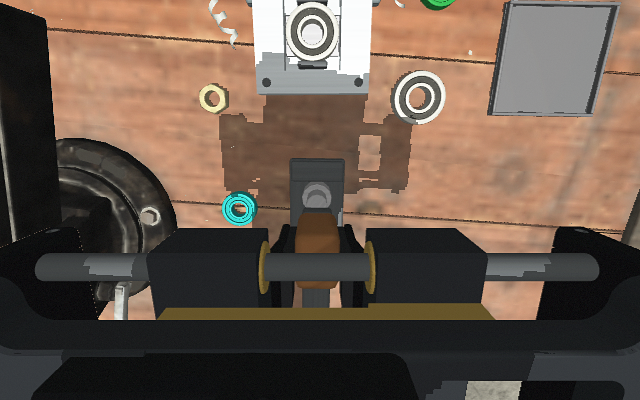

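The wrist view shows the plate's near corners at (256,94) and (370,94), the pocket bearing at (313,32), the turquoise ring at (239,208) and the held tool square to the plate.

```bash
python3 - <<'E'
from h import *
im=cv2.imread('pics/wrist2.png');P=pose('wrist')
for nm,uv,z in(('cornL',(256,94),.086),('cornR',(370,94),.086),('scrL',(266,82),.086),('scrR',(358,82),.086),('brg',(313,32),.085),('turq',(239,208),.01),('footL',(291,160),.043),('footR',(343,160),.043),('rod',(316,192),.0695)): print(nm,(ray(P,uv,z)*1000).round(1))
g=cv2.GaussianBlur(cv2.cvtColor(im,cv2.COLOR_BGR2GRAY),(3,3),0)
c=cv2.HoughCircles(g[0:80,270:360],cv2.HOUGH_GRADIENT,1,20,param1=100,param2=20,minRadius=18,maxRadius=34);print(c)
if c is not None:
    for u,v,r in c[0][:3]: print((ray(P,(u+270,v),.085)*1000).round(1))
E
```

```text
cornL [564.7 -52.3  86. ]
cornR [ 570.2 -129.4   86. ]
scrL [572.9 -58.8  86. ]
scrR [ 577.2 -120.5   86. ]
brg [605.5 -88.3  85. ]
turq [457.5 -21.9  10. ]
footL [515.2 -74.8  43. ]
footR [ 518.3 -119.6   43. ]
rod [495.  -98.   69.5]
[[[41.5 28.5 26.7]]]
[607.5 -87.2  85. ]
```

Emit:
{"fn": "arm_command", "kwargs": {
  "series": "0 -6 8 0 255;0 -6 7.5 0 255;10 0 0 0 255;18 0 0 0 255;20 0 0 0 255;20 0 0 0 255;20 0 0 0 255;16 0 0 0 255;10 0 0 0 255;6 0 0 0 255;2.7 0 0 0 255;0 0 0 0 255;0 0 0 0 255;0 0 0 0 255"
}}

```text
time_s: 5.83
tool_pos: [0.6037, -0.0781, 0.122]
tool_rot: [180.0, 0.0, 4.2]
force: [-0.5, 0.2, -3.2]
grip_width: 0.0219
grasp_force: 49.7
```

Emit:
{"fn": "arm_command", "kwargs": {
  "series": "0 0 -2 0 255;0 0 -1.5 0 255;0 0 -1 0 255;0 0 -0.5 0 255;0 0 0 0 255;0 0 0 0 255"
}}

```text
time_s: 6.33
tool_pos: [0.6044, -0.0778, 0.1272]
tool_rot: [180.0, -0.0, 4.2]
force: [-0.3, -1.0, -3.9]
grip_width: 0.0216
grasp_force: 49.7
```

Emit:
{"fn": "arm_command", "kwargs": {
  "series": "0 0 -0.5 0 255;0 0 0 0 255;0 0 0 0 255"
}}

```text
time_s: 6.58
tool_pos: [0.6044, -0.0778, 0.1275]
tool_rot: [180.0, 0.0, 4.2]
force: [-0.5, -0.1, -3.7]
grip_width: 0.0219
grasp_force: 49.7
```

Emit:
{"fn": "arm_command", "kwargs": {
  "series": "0 0 -0.5 0 255;0 0 0 0 255;0 0 0 0 255"
}}

```text
time_s: 6.83
tool_pos: [0.6044, -0.0778, 0.128]
tool_rot: [180.0, 0.0, 4.2]
force: [-1.0, 0.0, -3.8]
grip_width: 0.0219
grasp_force: 49.7
```

Emit:
{"fn": "arm_command", "kwargs": {
  "series": "0 0 -0.5 0 255;0 0 0 0 255;0 0 0 0 255"
}}

```text
time_s: 7.08
tool_pos: [0.6043, -0.0778, 0.128]
tool_rot: [-180.0, 0.0, 4.2]
force: [-0.7, -0.5, -7.7]
grip_width: 0.0217
grasp_force: 49.7
```

Emit:
{"fn": "arm_command", "kwargs": {
  "series": "0 0 -0.2 0 255;0 0.7 0 0 255;0 0.7 0 0 255;0 0.6 0 0 255;0 0 0 0 255;0 0 0 0 255"
}}

```text
time_s: 7.58
tool_pos: [0.6042, -0.0782, 0.128]
tool_rot: [-179.9, 0.1, 4.2]
force: [1.3, 4.3, -11.7]
grip_width: 0.0218
grasp_force: 49.8
```

Emit:
{"fn": "arm_command", "kwargs": {
  "series": "0 0.7 0 0 255;0 0.7 0 0 255;0 0.6 0 0 255;0 0 0 0 255;0 0 0 0 255"
}}

```text
time_s: 8.0
tool_pos: [0.6041, -0.0797, 0.1281]
tool_rot: [-179.8, 0.1, 4.2]
force: [0.5, 6.3, -12.2]
grip_width: 0.0216
grasp_force: 49.8
```

Emit:
{"fn": "arm_command", "kwargs": {
  "series": "0 0.5 0.1 0 255;0 0.5 0 0 255;0 0.5 0 0 255;0 0 0 0 255;0 0 0 0 255"
}}

```text
time_s: 8.42
tool_pos: [0.6041, -0.0816, 0.1281]
tool_rot: [-179.9, 0.1, 4.2]
force: [0.7, 4.8, -11.1]
grip_width: 0.0213
grasp_force: 49.8
```

Emit:
{"fn": "arm_command", "kwargs": {
  "series": "0 0.5 0 0 255;0 0.5 0 0 255;0 0.5 0 0 255;0 0 0 0 255;0 0 0 0 255"
}}

```text
time_s: 8.83
tool_pos: [0.6042, -0.0837, 0.1282]
tool_rot: [-179.9, 0.1, 4.2]
force: [-0.5, 6.1, -10.8]
grip_width: 0.0217
grasp_force: 49.8
```

Emit:
{"fn": "arm_command", "kwargs": {
  "series": "0 0.5 0 0 255;0 0.5 0 0 255;0 0.5 0 0 255;0 0 0 0 255;0 0 0 0 255"
}}

```text
time_s: 9.25
tool_pos: [0.6063, -0.0888, 0.1304]
tool_rot: [179.8, -0.2, 4.1]
force: [0.2, -0.4, -2.7]
grip_width: 0.0216
grasp_force: 49.7
```

Emit:
{"fn": "arm_command", "kwargs": {
  "series": "0 0.5 0 0 255;0 0.5 0 0 255;0 0.5 0 0 255;0 0 0 0 255;0 0 0 0 255"
}}

```text
time_s: 9.67
tool_pos: [0.6052, -0.088, 0.1287]
tool_rot: [180.0, -0.0, 4.2]
force: [-0.3, 0.5, -3.5]
grip_width: 0.0216
grasp_force: 49.7
```

Emit:
{"fn": "arm_command", "kwargs": {
  "series": "0 0 -0.5 0 255;0 0 -0.5 0 255;0 0 0 0 255;0 0 0 0 255"
}}

```text
time_s: 10.0
tool_pos: [0.6052, -0.0877, 0.1297]
tool_rot: [180.0, -0.0, 4.2]
force: [0.3, 1.0, -4.0]
grip_width: 0.0216
grasp_force: 49.7
```

Emit:
{"fn": "arm_command", "kwargs": {
  "series": "0 0 -1 0 255;0 0 -1 0 255;0 0 0 0 255;0 0 0 0 255"
}}

```text
time_s: 10.33
tool_pos: [0.6053, -0.0878, 0.1318]
tool_rot: [180.0, -0.0, 4.2]
force: [-0.6, 0.3, -4.5]
grip_width: 0.0218
grasp_force: 49.7
```

Emit:
{"fn": "arm_command", "kwargs": {
  "series": "0 0 -1.5 0 255;0 0 -1.5 0 255;0 0 -1.5 0 255;0 0 0 0 255;0 0 0 0 255"
}}

```text
time_s: 10.75
tool_pos: [0.6053, -0.0878, 0.1364]
tool_rot: [180.0, -0.0, 4.2]
force: [-0.1, -0.4, -3.4]
grip_width: 0.0217
grasp_force: 49.7
```

Emit:
{"fn": "arm_command", "kwargs": {
  "series": "0 0 -0.5 0 255;0 0 -0.5 0 255;0 0 -0.5 0 255;0 0 -0.5 0 255;0 0 -0.5 0 255;0 0 0 0 255;0 0 0 0 255"
}}

```text
time_s: 11.33
tool_pos: [0.6051, -0.0878, 0.1382]
tool_rot: [-180.0, 0.0, 4.2]
force: [0.8, -0.1, -6.7]
grip_width: 0.0219
grasp_force: 49.7
```

Emit:
{"fn": "arm_command", "kwargs": {
  "series": "0 0 -0.5 0 255;0 0 -0.5 0 255;0 0 -0.5 0 255;0 0 -0.5 0 255;0 0 -0.5 0 255;0 0 -0.5 0 255;0 0 0 0 255"
}}

```text
time_s: 11.92
tool_pos: [0.605, -0.0877, 0.1416]
tool_rot: [180.0, 0.0, 4.2]
force: [2.0, -1.0, -12.5]
grip_width: 0.0218
grasp_force: 49.7
```

Emit:
{"fn": "arm_command", "kwargs": {
  "series": "0 0 -0.5 0 255;0 0 -0.5 0 255;0 0 -0.5 0 255;0 0 -0.5 0 255;0 0 0 0 255;0 0 0 0 255"
}}

```text
time_s: 12.42
tool_pos: [0.605, -0.0877, 0.1438]
tool_rot: [180.0, 0.0, 4.2]
force: [0.6, 0.3, -10.8]
grip_width: 0.0215
grasp_force: 49.7
```

Emit:
{"fn": "arm_command", "kwargs": {
  "series": "0 0 -0.5 0 255;0 0 -0.5 0 255;0 0 -0.5 0 255;0 0 0 0 255;0 0 0 0 255"
}}

```text
time_s: 12.83
tool_pos: [0.605, -0.0877, 0.1452]
tool_rot: [180.0, 0.0, 4.2]
force: [0.9, 0.1, -10.7]
grip_width: 0.0215
grasp_force: 49.7
```

Emit:
{"fn": "arm_command", "kwargs": {
  "series": "0 0 -0.4 0 255;0 0 -0.4 0 255;0 0 0 0 255;0 0 0 0 255"
}}

```text
time_s: 13.17
tool_pos: [0.6051, -0.0877, 0.146]
tool_rot: [180.0, 0.0, 4.2]
force: [0.6, -0.3, -12.7]
grip_width: 0.0215
grasp_force: 49.7
```

The bearing is up about 8 mm, reached at roughly 9 N of push. I now withdraw the rod and back the tool out.

Emit:
{"fn": "arm_command", "kwargs": {
  "series": "0 0 0 0 255;0 0 3 0 255;0 0 5 0 255;0 0 5 0 255;0 0 5 0 255;0 0 4 0 255;0 0 3 0 255;0 0 0 0 255;0 0 0 0 255"
}}

```text
time_s: 13.92
tool_pos: [0.6051, -0.0877, 0.1207]
tool_rot: [-180.0, 0.0, 4.2]
force: [-0.6, 0.8, -3.6]
grip_width: 0.0215
grasp_force: 49.7
```

Emit:
{"fn": "arm_command", "kwargs": {
  "series": "-8 0 0 0 255;-16 0 0 0 255;-20 0 0 0 255;-20 0 0 0 255;-20 0 0 0 255;-20 0 0 0 255;-15 5 0 0 255;-8 10 0 0 255;0 5 0 0 255;0 0 3 0 255;0 0 3 0 255;0 0 0.5 0 255;0 0 0 0 255;0 0 0 0 255"
}}

```text
time_s: 15.08
tool_pos: [0.4802, -0.1162, 0.1142]
tool_rot: [-180.0, 0.0, 4.2]
force: [0.4, -0.1, -4.3]
grip_width: 0.0213
grasp_force: 49.7
```

Emit:
{"fn": "arm_command", "kwargs": {
  "series": "0 0 0.7 0 255;0 0 0.7 0 255;0 0 0 0 255;0 0 0 0 255"
}}

```text
time_s: 15.42
tool_pos: [0.48, -0.1169, 0.113]
tool_rot: [-180.0, 0.0, 4.2]
force: [-0.1, -1.2, -3.1]
grip_width: 0.0218
grasp_force: 49.7
```

Emit:
{"fn": "arm_command", "kwargs": {
  "series": "0 0 0.5 0 255;0 0 0.4 0 255;0 0 0 0 255;0 0 0 0 255"
}}

```text
time_s: 15.75
tool_pos: [0.4801, -0.1169, 0.1125]
tool_rot: [180.0, -0.0, 4.2]
force: [0.1, 0.7, -1.0]
grip_width: 0.0216
grasp_force: 49.7
```

Emit:
{"fn": "arm_command", "kwargs": {
  "series": "0 0 0 0 0;0 0 0 0 0;0 0 0 0 0;0 0 0 0 0;0 0 0 0 0;0 0 0 0 0;0 0 -10 0 0;0 0 -20 0 0;0 0 -30 0 0;0 0 -30 0 0;0 0 -20 0 0;15 -5 0 0 0;15 -5 0 0 0;0 0 0 0 0;0 0 0 0 0;0 0 0 0 0"
}}

```text
time_s: 17.08
tool_pos: [0.5084, -0.1051, 0.2221]
tool_rot: [180.0, 0.1, 4.2]
force: [-1.1, -0.3, 0.8]
grip_width: 0.0869
grasp_force: 0.0
```

```bash
python3 - <<'E'
from h import *
o=telemetry.get_obs();print(o['time_s'],o['tool_pos'],o['tool_rot'])
P=pose('wrist');im=cams.read_camera('wrist');cv2.imwrite('pics/w3.png',im)
np.savez('pics/P3.npz',K=P[0],o=P[1],M=P[2])
u=proj(P,[.606,-.0885,.0925]);print('pred',u)
g=cv2.GaussianBlur(cv2.cvtColor(im,cv2.COLOR_BGR2GRAY),(3,3),0);u0,v0=(u-45).clip(0).astype(int)
c=cv2.HoughCircles(g[v0:v0+90,u0:u0+90],cv2.HOUGH_GRADIENT,1,15,param1=100,param2=18,minRadius=8,maxRadius=34)
for a,b,r in c[0][:4]: print(a+u0,b+v0,r,(ray(P,(a+u0,b+v0),.0925)*1000).round(1))
H,S,V=cv2.split(cv2.cvtColor(im,cv2.COLOR_BGR2HSV))
for q in blobs(((S<40)&(V>190)).astype(np.uint8)*255,(0,0,640,230),1000)[:2]: print(cv2.boundingRect(q),rect(P,q,.086))
E
```

```text
17.0833 [ 0.50844595 -0.10507937  0.22208151] [1.79991421e+02 6.17890339e-02 4.16602725e+00]
pred [306.88685253  84.60650453]
311.5 84.5 19.4 [606.4 -92.7  92.5]
293.5 75.5 9.6 [612.9 -75.8  92.5]
(264, 41, 85, 49) (array([623.5, -86.7]), array([41.1, 76.6]), 4.6)
```

View pics/w3.png

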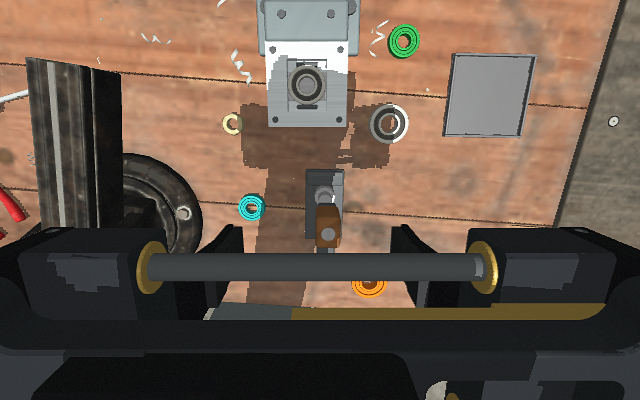

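The raised bearing is at (306,84), right where predicted (307,85). The tool stands upright at (325,205). I go above the bearing and down, with the fingers closing along y, clear of the sprung pads on the x sides.

Emit:
{"fn": "arm_command", "kwargs": {
  "series": "20 -3 0 0 0;30 -3 0 0 0;30 -3 0 0 0;18.5 -0.7 0 0 0;0 0 20 0 0;0 0 30 0 0;0 0 30 0 0;0 0 20 0 0;0 0 15 0 0;0 0 10 0 0;0 0 3 0 0;0 0 0 0 0;0 0 0 0 0;0 0 0 0 0",
  "squeeze": 40
}}

```text
time_s: 18.3
tool_pos: [0.6076, -0.0882, 0.0956]
tool_rot: [180.0, -0.1, 4.2]
force: [0.3, 0.3, -0.7]
grip_width: 0.0871
grasp_force: 0.0
```

Emit:
{"fn": "arm_command", "kwargs": {
  "series": "-1.5 0 3 0 0;0 0 2.5 0 0;0 0 1.5 0 0;0 0 0 0 0;0 0 0 0 0"
}}

```text
time_s: 18.72
tool_pos: [0.6051, -0.0881, 0.087]
tool_rot: [180.0, 0.0, 4.2]
force: [0.0, 0.7, 0.7]
grip_width: 0.0869
grasp_force: 0.0
```

Emit:
{"fn": "arm_command", "kwargs": {
  "series": "0 0 -0.5 0 255;0 0 0 0 255;0 0 0 0 255;0 0 0 0 255;0 0 0 0 255;0 0 0 0 255;0 0 0 0 255;0 0 0 0 255;0 0 0 0 255;0 0 0 0 255;0 0 0 0 255;0 0 0 0 255;0 0 0 0 255"
}}

```text
time_s: 19.8
tool_pos: [0.6052, -0.0884, 0.0876]
tool_rot: [180.0, -0.0, 4.2]
force: [0.3, -1.1, 0.5]
grip_width: 0.0328
grasp_force: 40.0
```

Emit:
{"fn": "arm_command", "kwargs": {
  "series": "0 0 -1 0 255;0 0 -1 0 255;0 0 -2 0 255;0 0 -4 0 255;0 0 -8 0 255;0 0 -14 0 255;0 0 -20 0 255;0 0 -20 0 255;0 0 0 0 255;0 0 0 0 255"
}}

```text
time_s: 20.63
tool_pos: [0.6066, -0.0878, 0.1601]
tool_rot: [179.9, -0.2, 4.2]
force: [0.8, -0.3, -1.1]
grip_width: 0.0329
grasp_force: 40.0
```

```bash
python3 - <<'E'
from h import *
P=pose('wrist');im=cams.read_camera('wrist');t=cams.read_camera('scene')
cv2.imwrite('pics/w4.png',np.hstack([im[:, 150:550],cv2.resize(t[150:270,200:320],(400,400),interpolation=cv2.INTER_CUBIC)]))
E
```

```text
(no output)
```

View pics/w4.png

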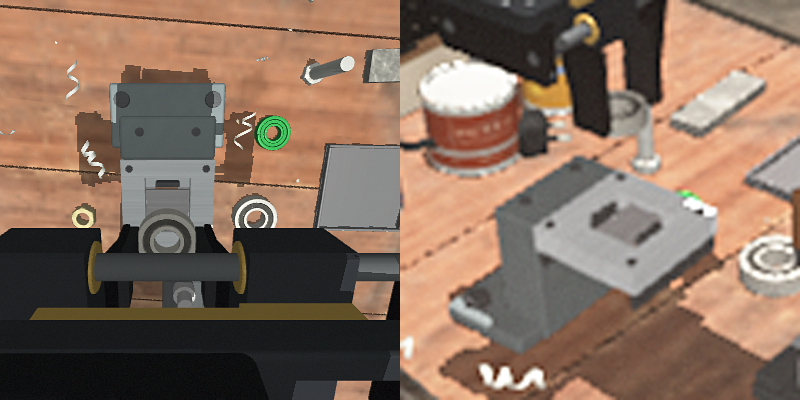

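The wrist half of the picture shows the bearing held level between the fingers at (167,237). The scene half shows the pocket empty. I now move it over the tray.

Emit:
{"fn": "arm_command", "kwargs": {
  "series": "0 10 0 0 255;0 22 0 0 255;0 28 0 0 255;0 28 0 0 255;0 28 0 0 255;-5 28 0 0 255;0 28 0 0 255;0 24 0 0 255;0 14 0 0 255;0 7.8 0 0 255;0 0 15 0 255;0 0 25 0 255;0 0 30 0 255;0 0 30 0 255;0 0 20 0 255;0 0 10 0 255;0 0 5 0 255;0 0 0 0 255;0 0 0 0 255"
}}

```text
time_s: 22.32
tool_pos: [0.6171, -0.3055, 0.024]
tool_rot: [180.0, -0.1, 4.2]
force: [0.4, -0.0, -0.5]
grip_width: 0.0326
grasp_force: 40.0
```

```bash
python3 - <<'E'
from h import *
P=pose('wrist');im=cams.read_camera('wrist');cv2.imwrite('pics/w5.png',im)
H,S,V=cv2.split(cv2.cvtColor(cams.read_camera('top'),cv2.COLOR_BGR2HSV));o=telemetry.get_obs();print(o['tool_pos'],o['grip_width'])
E
```

```text
[ 0.6174771  -0.30602494  0.02472663] 0.03249099684578769
```

View pics/w5.png

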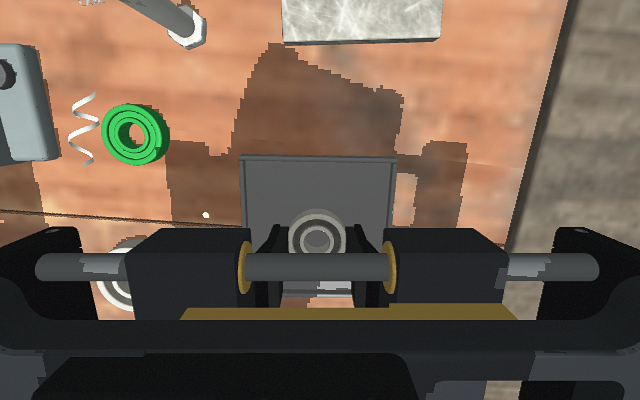

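The bearing is at (317,235), centred between the tray sides at columns 240 and 397. I lower it gently.

Emit:
{"fn": "arm_command", "kwargs": {
  "series": "0 0 6 0 255;0 0 4 0 255;0 0 3 0 255;0 0 1 0 255;0 0 0 0 255;0 0 0 0 255"
}}

```text
time_s: 22.92
tool_pos: [0.6158, -0.3057, 0.0089]
tool_rot: [180.0, 0.0, 4.2]
force: [-1.9, -0.1, 1.9]
grip_width: 0.0332
grasp_force: 40.0
```

Emit:
{"fn": "arm_command", "kwargs": {
  "series": "0 0 0.7 0 255;0 0 0.6 0 255;0 0 0 0 255;0 0 0 0 255"
}}

```text
time_s: 23.25
tool_pos: [0.6159, -0.3057, 0.0087]
tool_rot: [180.0, 0.0, 4.2]
force: [-4.9, 1.4, 8.7]
grip_width: 0.0329
grasp_force: 40.0
```

Contact is at the expected height. I release with the fingers only part open, to stay inside the tray walls, then rise.

Emit:
{"fn": "arm_command", "kwargs": {
  "series": "0 0 -0.8 0 255;0 0 0 0 125;0 0 0 0 125;0 0 0 0 125;0 0 0 0 125;0 0 0 0 125;0 0 0 0 125;0 0 -5 0 125;0 0 -15 0 125;0 0 -30 0 125;0 0 -35 0 125;0 0 -35 0 125;0 0 -30 0 125;-30 0 0 0 125;-30 0 0 0 125;0 0 0 0 125;0 0 0 0 125"
}}

```text
time_s: 24.67
tool_pos: [0.5549, -0.3112, 0.1599]
tool_rot: [179.9, -0.0, 4.0]
force: [0.6, 0.3, 0.0]
grip_width: 0.0443
grasp_force: 0.0
```

```bash
python3 - <<'E'
from h import *
o=telemetry.get_obs();print(o['time_s'],o['tool_pos'],o['grip_width'])
im=cams.read_camera('wrist');t=cams.read_camera('scene')
cv2.imwrite('pics/w6.png',np.hstack([im[:300,:450],cv2.resize(t[140:260,225:365],(350,300),interpolation=cv2.INTER_CUBIC)]))
E
```

```text
24.6667 [ 0.55490078 -0.31121034  0.15994203] 0.04430290358214082
```

View pics/w6.png

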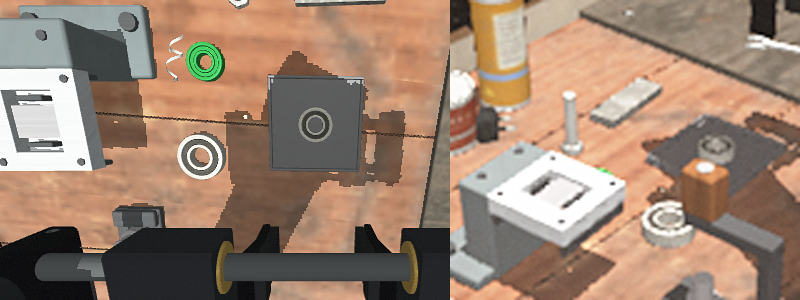

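The bearing lies flat at the tray's centre (316,124). The tool stands upright clear of the fixture, and the bolt and bar have not moved. I hand the job in.

```bash
python3 -c "
from cell import env;print(env.sign_off())"
```

```text
the job is handed in; nothing more can be done
None
```

I pushed the bearing up with the knockout tool, stood the tool upright clear of the fixture, laid the bearing flat in the centre of the tray, and handed the job in at about 25 s; sign-off returned no verdict.

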